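Index the rotary table to its next notch

TASK

Bring the part on the indexing table round to its next station: press the sprung plunger in with the fingertips to free the table, push the table round clockwise (seen from above) to the very next notch without running past it, and let the plunger spring back up so that the table is locked there, then move clear. Pick nothing up: the flange stays seated on the table and the other things on the bench stay where they are.

Things in the scene. Friction and masses are not known exactly. Their poses are not given: they have to be found in the camera images.
- divider: The fixed indexing table as a whole, bolted to the bench. Origin on the bench at the vertical axis of rotation, z up. Grey foot 190 mm across, then a fixed steel dividing plate 208 mm across, 30 to 38 mm above the bench, with 8 equal notches in its rim (45 degrees apart, 11 mm wide); on top turns a round aluminium table 172 mm across, its upper face 54 mm above the bench. At the start the index arm lies along this body's +x axis, in a notch.
- turntable (a joint): Angle of the turning table in rad: 0 at the start (locked in the first notch), growing clockwise seen from above; pi/4 = 0.785 is the next notch. The table carries a dark index arm, 44 mm wide, top 54 mm above the bench, that sticks out over the notched rim to 143 mm from the axis. It turns with light friction (about 3 N at the plunger), stays where it is left, and has about 1 degree of play when locked.
- plunger (a joint): How far the plunger is pressed down, in m: 0 = fully up, 0.012 = fully down. A spring (3 N at the top, 8 N at the bottom) pushes it up. Up, its key stands in a notch and locks the table; pressed 0.008 or more the key is below the plate and the table is free. Let go between notches, it rises only to about 0.007 and rides under the plate with the table still free; on reaching a notch it jumps up by itself and locks the table.
- plunger_top (a point): Centre of the top of the plunger's steel button: a disc 26 mm across on the index arm, 122 mm from the table's axis; its top is 74 mm above the bench when up, 62 mm when fully pressed. It rides round with the table.
- lug (a point): The push lug: a dark upright steel plate on the index arm beside the button, on its clockwise side, 36 mm long radially, 8 mm thick, top 101 mm above the bench. The point: middle of the top edge of the face towards the button, 122 mm from the axis, 18 mm from the button's centre. A finger standing on the button can push this face clockwise; the button's other sides are open.
- table_centre (a point): Centre of the turning table's upper face, 54 mm above the bench, on the axis; z up. From here a spigot 24 mm across stands up 26 mm.
- next_notch (a point): The middle of the mouth of the next notch, at the rim on the upper face of the fixed plate, 38 mm above the bench and 103 mm from the axis.
- flange: The part: an aluminium ring 64 mm across, 22 mm high with a 27.6 mm bore, lying loose over the spigot on the table. Origin: centre of its underside. It should only ride round with the table.
- spare_flange: Bystander: the same ring lying on the bench near the indexing table. Origin: centre of its underside.
- screwdriver: Bystander: screwdriver lying on the bench near the indexing table, along its own x.
- wrench: Bystander: steel wrench lying on the bench near the indexing table, along its own x.
- bolt: Bystander: steel bolt 50 mm high, standing on its 26 mm head about 200 mm from the table's axis. Origin: centre of its underside.
- tub: Bystander: red tub with a black cap, 80 mm across, 130 mm high, at the left. Origin: centre of its underside.
- bottle: Bystander: clear drinking bottle, 68 mm across, 190 mm high, at the right. Origin: centre of its underside.
There are look-alikes about, which are no part of the job. Leave any blue, purple or turquoise look-alike of the flange alone.

How it is judged:
By the outcome, as a careful person would: the job done as asked, in the order asked, and still so for the second after the job is handed in, with the robot touching nothing.
It also fails if it takes over 42 s, if anything falls off the work surface, if the arm or the gripper's body presses on something with over 40 N, if the wrist force passes 120 N, or if a joint passes its speed limit or range.

ROBOT

A 6-joint arm with a two-finger parallel gripper is mounted at the origin on the work surface. World frame = base frame: x ahead of the robot, y to its left, z up, the work surface at z = 0. Lengths are in m, angles in rad, forces in N, time in s.
With the tool pointing down it reaches from about 0.35 to 0.975 m from the base axis. Payload 4.9 kg.
Tool frame: the origin (TCP) lies at the very end of the fingers, on their centre line; the grasp point (between the pads) lies 19 mm behind it; x points along the fingers, z is the direction in which the jaws open and shut, and the axes are right-handed (so a half turn about x gives the same grasp; the last joint's range is limited). The gripper opens to 85 mm and grips with 20 to 120 N. Pads are 22 mm wide; open, the fingers measure 114 mm over their backs; the gripper's body (76 mm by 85 mm) begins 54 mm behind the grasp point. The pads swing forward as they close: fully open they stand 13 mm farther back than shut.
Start: joints at [-1.451, 0.053, 1.613, -0, 1.476, -0.119], TCP at [0.148, -0.607, 0.231] pointing down, gripper open.
Joint ranges: [-3.01, 3.01], [-1.01, 2.22], [0.06, 2.58], [-1.02, 4.17], [0.09, 2.62], [-3.14, 3.14]. Speed limits (rad/s): [2.57, 2.57, 3.14, 3.14, 3.14, 3.14].

INTERFACE

Orientations are given as a unit quaternion [w, x, y, z].
In Python, from plant import manip, viewer gives the robot as it stands.
- The arm moves only by the shell command python3 -m inch 'ROWS'. ROWS is JSON, a list of rows, each an object with "fingers": the opening, from -1 (shut) to 1 (fully open), so that 0 is half open; "delta_pos": the shift along the tool's x, y, z in cm, a list of three; "twist": the turn, a rotation vector about the tool's x, y, z in degrees, a list of three. A call has 1 to 5 rows; each row shifts and turns the commanded pose from where the row before left it, along the tool's axes as they then stand; what a row does not reach is not made up. A row lasts 1/8 s, in which the tool goes at most 62.5 mm and 10.7 degrees, less where a joint would pass 70% of its speed; a pose out of reach is approached as far as the arm can. A call is refused whole if a number of a shift passes 6.25 or a number of a turn 10.7, either way. A call with a gripper value outside its range is refused whole. The fingers move at their own pace and stop on an object; the grip force is fixed at half the most. Time passes only in rows, so rows that do not move let the fingers close. It gives the time, the measured TCP pose, the force and the opening at its end, in the units of the state.
- manip.state(): the state, without advancing time (a new reading comes with each control period).
- viewer.grab_frame(name): name is "side" or "top" or "wrist"; returns a dict with "pixels" (384x512x3 uint8, blue, green, red), "range_z" (384x512 float32, m along the optical axis (not along the pixel's ray), 0 where there is no reading), "K" (3x3 intrinsics, pixels), "k1" (the pictures are not rectified: a ray, as slopes to the right and down, at radius r is drawn at 1 + k1 r^2 times it, then the intrinsics apply), "pose" (4x4, takes a point from camera to world coordinates). Camera axes: x right, y down, z forward; pixel columns grow to the right and rows downward; lengths in m; the calibration is good to about 2 mm. A picture is of the moment at which its call begins.
- manip.job_done(): hands the job in, once; it reports no verdict.
The state is a dict: "time": time; "joint_pos": joint angles; "joint_vel": joint speeds; "joint_efforts": joint torques, N m; "tool_pos": TCP position; "tool_rot": TCP orientation; "contact_force": force on the tool from outside, world axes, zero at the start; "ft_torque": the same for the moment, N m; "gripper_width": opening from 0.0 (shut) to 1.0 (fully open).
Only numpy, scipy, OpenCV 4.12 (cv2) and the standard library are available. Lean on these libraries where they do the work, as an engineer would, in place of code of your own. Each camera call takes 0.05 s, during which the arm holds its last target.

## Working session

There is one attempt and no reset: what is moved stays moved. The work goes in short steps, Python scripts to look and compute and a shell command to move; the robot and the scene stay as the last step left them, time stands still between calls to the robot, and variables do not carry over. Pictures are saved under pics/ and viewed, and the job is handed in when it is done.

```bash
ls; mkdir -p pics
cat > h.py <<'E'
import numpy as np, cv2
from plant import manip, viewer
def unproj(f,u,v,z=None,plane=None):
    K=f["K"];P=f["pose"]
    xd=(u-K[0,2])/K[0,0];yd=(v-K[1,2])/K[1,1]
    x,y=xd,yd
    for _ in range(20):
        s=1+f["k1"]*(x*x+y*y);x,y=xd/s,yd/s
    d=P[:3,:3]@np.array([x,y,1.])
    o=P[:3,3]
    if plane is not None: t=(plane-o[2])/d[2]
    else: t=z if z is not None else f["range_z"][int(round(v)),int(round(u))]
    return o+t*d
def proj(f,p):
    P=f["pose"];c=P[:3,:3].T@(np.asarray(p)-P[:3,3]);x,y=c[:2]/c[2];s=1+f["k1"]*(x*x+y*y)
    K=f["K"];return K[0,0]*x*s+K[0,2],K[1,1]*y*s+K[1,2]
E
python3 - <<'E'
from h import *
import pickle
for n in ["side","top","wrist"]:
    f=viewer.grab_frame(n);pickle.dump(f,open(f"{n}0.pkl","wb"))
    cv2.imwrite(f"pics/{n}0.png",f["pixels"]);print(n,f["pose"].round(3).tolist(),f["K"][0,0],f["k1"])
print(manip.state())
E
```

```text
pics
side [[0.999, -0.04, 0.022, 0.521], [-0.043, -0.689, 0.723, -0.679], [-0.014, -0.723, -0.69, 0.775], [0.0, 0.0, 0.0, 1.0]] 348.4558027644144 -0.09422404562034656
top [[-0.017, -0.995, 0.096, 0.425], [-1.0, 0.017, -0.003, -0.002], [0.001, -0.096, -0.995, 1.365], [0.0, 0.0, 0.0, 1.0]] 411.0930119331181 -0.09291292486764276
wrist [[0.236, -0.923, -0.304, 0.226], [-0.972, -0.226, -0.071, -0.589], [-0.003, 0.312, -0.95, 0.372], [0.0, 0.0, 0.0, 1.0]] 326.3544638741832 -0.06879343227487983
{'time': 0.15, 'joint_pos': array([-1.45102129e+00,  5.32398480e-02,  1.61399854e+00,  3.62268307e-05,
        1.47595828e+00, -1.18987896e-01]), 'joint_vel': array([ 3.37630705e-04,  7.40272580e-05, -3.26192150e-03, -2.39827012e-04,
        4.71022950e-04, -9.01620874e-04]), 'joint_efforts': array([ 1.03048972e-04, -3.94243026e+01, -3.70722127e+01, -1.38309642e-04,
        4.62283351e-03, -2.46237846e-05]), 'tool_pos': array([ 0.14777262, -0.60678315,  0.23031203]), 'tool_rot': array([ 0.55559721,  0.43730288,  0.55638151, -0.43648315]), 'contact_force': array([-0.6578465 ,  0.18700272,  0.48423946]), 'ft_torque': array([ 0.05709147,  0.01197432, -0.02245597]), 'gripper_width': 1.0000967887080796}
```

View pics/side0.png

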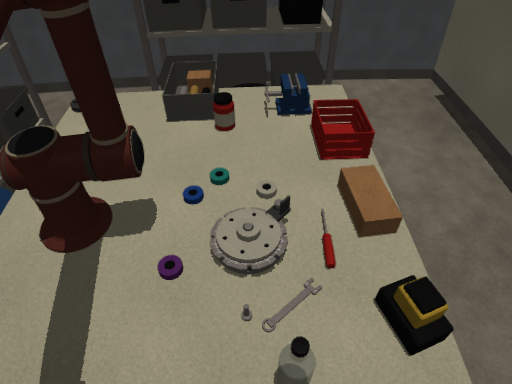

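View pics/top0.png

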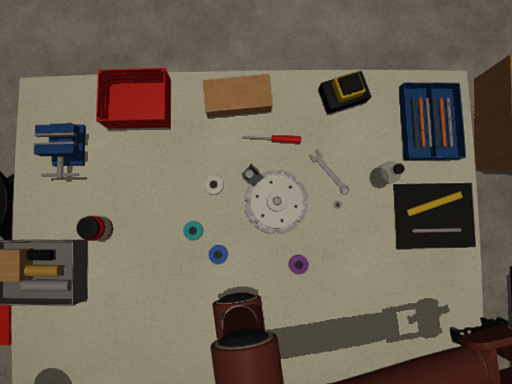

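The table is at top px (277,201), with the index arm pointing to the upper left, around (251,174). I'll crop both views closer and take measurements.

Run:
```python
from h import *
import pickle
f=pickle.load(open("top0.pkl","rb"));s=pickle.load(open("side0.pkl","rb"))
a=cv2.resize(f["pixels"][140:260,200:350],None,fx=5,fy=5,interpolation=cv2.INTER_CUBIC);cv2.imwrite("pics/topc.png",a)
b=cv2.resize(s["pixels"][170:290,190:340],None,fx=5,fy=5,interpolation=cv2.INTER_CUBIC);cv2.imwrite("pics/sidec.png",b)
for u,v in [(277,201),(251,173),(256,170),(277,190)]: print(u,v,unproj(f,u,v).round(4))
```

```text
277 201 [ 0.5139 -0.1015  0.0792]
251 173 [ 0.6046 -0.0216  0.0738]
256 170 [ 0.61   -0.0369  0.101 ]
277 190 [ 0.5509 -0.1042  0.0549]
```

View pics/topc.png

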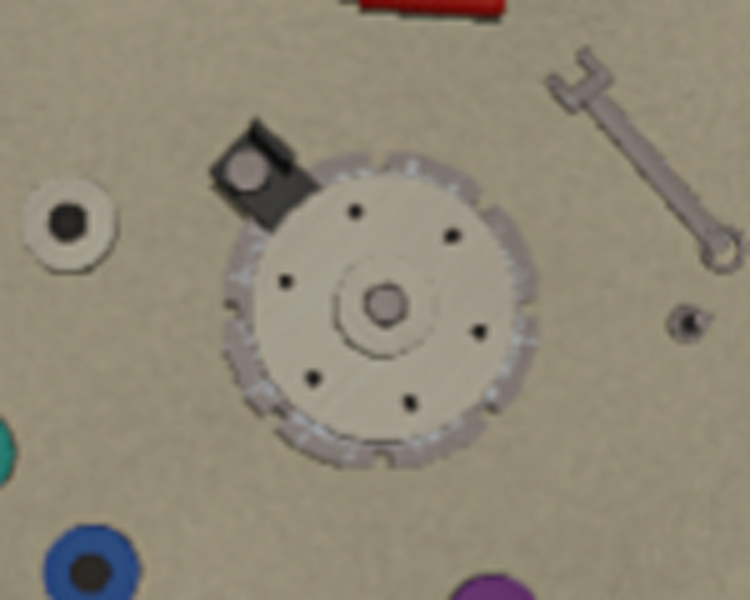

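View pics/sidec.png

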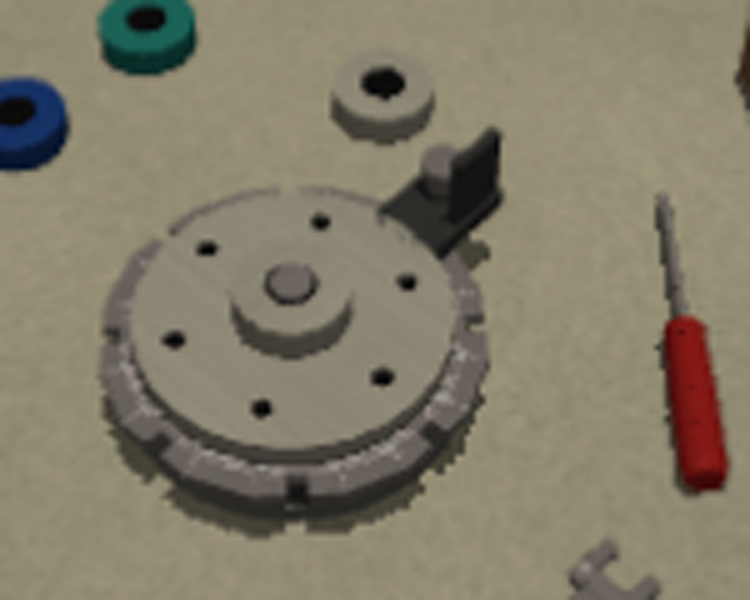

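Run:
```python
from h import *
import pickle
from scipy.spatial.transform import Rotation as R
f=pickle.load(open("top0.pkl","rb"));s=pickle.load(open("side0.pkl","rb"))
t=lambda x,y:(200+(x+.5)/5-.5,140+(y+.5)/5-.5)
q=lambda x,y:(190+(x+.5)/5-.5,170+(y+.5)/5-.5)
c=unproj(f,*t(385,303),plane=.080);c2=unproj(s,*q(291,279),plane=.080)
b=unproj(f,*t(246,169),plane=.074);b2=unproj(s,*q(440,158),plane=.074)
print("spigot",c,c2);print("button",b,b2)
# depth cluster of the button / lug
for n,g in (("top",f),("side",s)):
    H,W=g["range_z"].shape
    pts=np.array([[unproj(g,u,v) for u in range(200,350)] for v in range(140,290)]).reshape(-1,3)
    near=np.hypot(*(pts[:,:2]-b[:2]).T)<.05
    m=near&(pts[:,2]>.069)&(pts[:,2]<.079)
    l=near&(pts[:,2]>.085)
    d=np.hypot(*(pts[:,:2]-c[:2]).T)
    tb=(abs(pts[:,2]-.054)<.004)&(d<.1)
    fl=(abs(pts[:,2]-.076)<.003)&(d<.04)
    print(n,"btn",pts[m].mean(0),m.sum(),"lug",pts[l].mean(0),l.sum(),"table",pts[tb].mean(0),"flange",pts[fl].mean(0),fl.sum())
for C,B in((c,b),(c2,b2)):
    d=(B-C)[:2];print(np.hypot(*d),np.degrees(np.arctan2(d[1],d[0])))
for x,y in[(378,163),(487,203),(530,309),(490,405),(385,462),(272,410),(230,305)]:
    p=unproj(f,*t(x,y),plane=.038);d=(p-c)[:2];print("notch",p.round(4),np.hypot(*d).round(4),np.degrees(np.arctan2(d[1],d[0])).round(1))
st=manip.state();w=st["tool_rot"];print(R.from_quat(w[[1,2,3,0]]).as_matrix().round(3))
```

```text
spigot [ 0.51641726 -0.1002289   0.08      ] [ 0.51553143 -0.10089575  0.08      ]
button [ 0.60342164 -0.01465066  0.074     ] [ 0.60044069 -0.01362148  0.074     ]
top btn [ 0.60300671 -0.01731385  0.07328212] 53 lug [ 0.61672205 -0.03207085  0.09896374] 34 table [ 0.51811092 -0.09976675  0.05330998] flange [ 0.51586951 -0.10094687  0.07570964] 213
side btn [ 0.60568279 -0.02332245  0.07333153] 70 lug [ 0.61696475 -0.03306079  0.09540441] 63 table [ 0.51701181 -0.1067851   0.05320343] flange [ 0.5150135  -0.1019738   0.07548355] 333
0.12203850046399677 44.52654875049527
0.12176363160164047 45.78693003714144
notch [ 0.6109 -0.1011  0.038 ] 0.0945 -0.5
notch [ 0.5835 -0.1715  0.038 ] 0.0979 -46.7
notch [ 0.5139 -0.1975  0.038 ] 0.0973 -91.5
notch [ 0.4522 -0.1697  0.038 ] 0.0946 -132.7
notch [ 0.4169 -0.1011  0.038 ] 0.0995 -179.5
notch [ 0.4516 -0.029   0.038 ] 0.0963 132.3
notch [ 0.5198 -0.0031  0.038 ] 0.0972 88.0
[[-0.     0.972  0.236]
 [ 0.002  0.236 -0.972]
 [-1.     0.    -0.002]]
```

Possible mix-ups for the button in the top view: the spigot top at (277,200.5), the bolt at (337,204) and the spare flange at (213,184). The choice is the grey disc at (249,174), on the dark arm beside the lug. It is 122 mm from the axis at z 73 mm, and both views agree. The arm's bearing is about 45°, and the next notch is at about 0°.

Next I shut the fingers and move over there at a safe height.

```bash
python3 -m inch '[{"fingers":-1,"delta_pos":[-1,2,-1.6],"twist":[0,0,0]},{"fingers":-1,"delta_pos":[0,4,-3.2],"twist":[0,0,0]},{"fingers":-1,"delta_pos":[0,4,-3.2],"twist":[0,0,0]},{"fingers":-1,"delta_pos":[0,4,-3.2],"twist":[0,0,0]},{"fingers":-1,"delta_pos":[0,4,-3.2],"twist":[0,0,0]}]'
python3 -m inch '[{"fingers":-1,"delta_pos":[0,4,-3.2],"twist":[0,0,0]},{"fingers":-1,"delta_pos":[0,4,-3.2],"twist":[0,0,0]},{"fingers":-1,"delta_pos":[0,4,-3.2],"twist":[0,0,0]},{"fingers":-1,"delta_pos":[0,4,-3.2],"twist":[0,0,0]},{"fingers":-1,"delta_pos":[0,4,-3.2],"twist":[0,0,0]}]'
python3 -m inch '[{"fingers":-1,"delta_pos":[0,4,-3.2],"twist":[0,0,0]},{"fingers":-1,"delta_pos":[0,4,-3.2],"twist":[0,0,0]},{"fingers":-1,"delta_pos":[0,4,-3.2],"twist":[0,0,0]},{"fingers":-1,"delta_pos":[0,4,-3.2],"twist":[0,0,0]},{"fingers":-1,"delta_pos":[0,2,-1.6],"twist":[0,0,0]}]'
python3 -m inch '[{"fingers":-1,"delta_pos":[0,0,0],"twist":[-10.5,0,0]},{"fingers":-1,"delta_pos":[0,0,0],"twist":[-10.5,0,0]},{"fingers":-1,"delta_pos":[0,0,0],"twist":[-10.5,0,0]},{"fingers":-1,"delta_pos":[0,0,0],"twist":[-10.5,0,0]},{"fingers":-1,"delta_pos":[0,0,0],"twist":[-10.5,0,0]}]'
python3 -m inch '[{"fingers":-1,"delta_pos":[0,0,0],"twist":[-10.5,0,0]},{"fingers":-1,"delta_pos":[0,0,0],"twist":[-10.5,0,0]},{"fingers":-1,"delta_pos":[0,0,0],"twist":[-10.5,0,0]},{"fingers":-1,"delta_pos":[0,0,0],"twist":[-10.5,0,0]},{"fingers":-1,"delta_pos":[0,0,0],"twist":[-10.5,0,0]}]'
cat > st.py <<'E'
from h import *
from scipy.spatial.transform import Rotation as R
st=manip.state();w=st["tool_rot"];M=R.from_quat(w[[1,2,3,0]]).as_matrix()
print("t",round(st["time"],2),st["tool_pos"].round(4),"F",st["contact_force"].round(1),"g",round(st["gripper_width"],3));print(M.round(3))
C=np.array([.516,-.1005]);d=st["tool_pos"][:2]-C
print("r %.4f ang %.1f; z heading %.1f"%(np.hypot(*d),np.degrees(np.arctan2(d[1],d[0])),np.degrees(np.arctan2(M[1,2],M[0,2]))))
E
python3 st.py
```

```text
time: 0.78
tool_pos: [0.2893, -0.4232, 0.2409]
tool_rot: [0.556, 0.437, 0.556, -0.437]
contact_force: [0.0, -0.5, 0.6]
gripper_width: 0.001
time: 1.4
tool_pos: [0.4458, -0.2204, 0.2411]
tool_rot: [0.556, 0.437, 0.556, -0.437]
contact_force: [0.9, -0.5, -0.2]
gripper_width: -0.002
time: 2.02
tool_pos: [0.5868, -0.0373, 0.2407]
tool_rot: [0.556, 0.436, 0.557, -0.436]
contact_force: [-0.7, -0.3, 0.3]
gripper_width: 0.001
time: 2.65
tool_pos: [0.5857, -0.0395, 0.2408]
tool_rot: [0.692, 0.144, 0.693, -0.144]
contact_force: [-1.5, 0.5, 0.3]
gripper_width: 0.005
time: 3.28
tool_pos: [0.5857, -0.0394, 0.2408]
tool_rot: [0.684, -0.177, 0.685, 0.177]
contact_force: [-0.4, -0.1, 0.7]
gripper_width: 0.001
t 3.27 [ 0.5857 -0.0394  0.2408] F [-0.4 -0.1  0.7] g 0.001
[[-0.001 -0.485  0.874]
 [ 0.     0.874  0.485]
 [-1.     0.001 -0.001]]
r 0.0927 ang 41.2; z heading 29.0
```

```bash
python3 -m inch '[{"fingers":-1,"delta_pos":[0,0,0],"twist":[-8,0,0]},{"fingers":-1,"delta_pos":[0,0,0],"twist":[-8,0,0]},{"fingers":-1,"delta_pos":[3,0.6,2.9],"twist":[0,0,0]},{"fingers":-1,"delta_pos":[5,0,0],"twist":[0,0,0]},{"fingers":-1,"delta_pos":[4,0,0],"twist":[0,0,0]}]'
python3 st.py
python3 - <<'E'
from h import *
import pickle
for n in["wrist","side"]:
    f=viewer.grab_frame(n);pickle.dump(f,open(f"{n}1.pkl","wb"))
    cv2.imwrite(f"pics/{n}1.png",f["pixels"])
cv2.imwrite("pics/side1c.png",cv2.resize(f["pixels"][150:270,210:360],None,fx=5,fy=5,interpolation=cv2.INTER_CUBIC))
E
```

```text
time: 3.9
tool_pos: [0.6017, -0.0144, 0.119]
tool_rot: [0.653, -0.269, 0.654, 0.269]
contact_force: [-0.7, -0.2, -0.5]
gripper_width: 0.001
t 3.9 [ 0.6017 -0.0144  0.119 ] F [-0.7 -0.2 -0.5] g 0.001
[[-0.002 -0.704  0.711]
 [ 0.     0.711  0.704]
 [-1.     0.001 -0.001]]
r 0.1215 ang 45.2; z heading 44.7
```

View pics/wrist1.png

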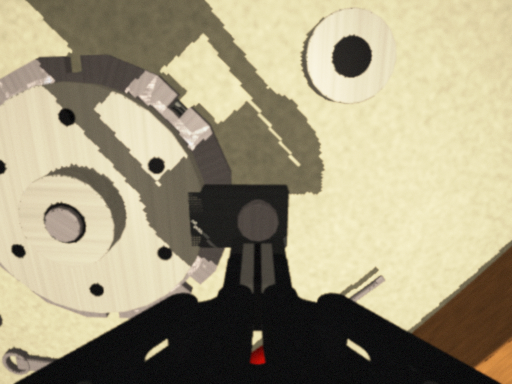

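View pics/side1c.png

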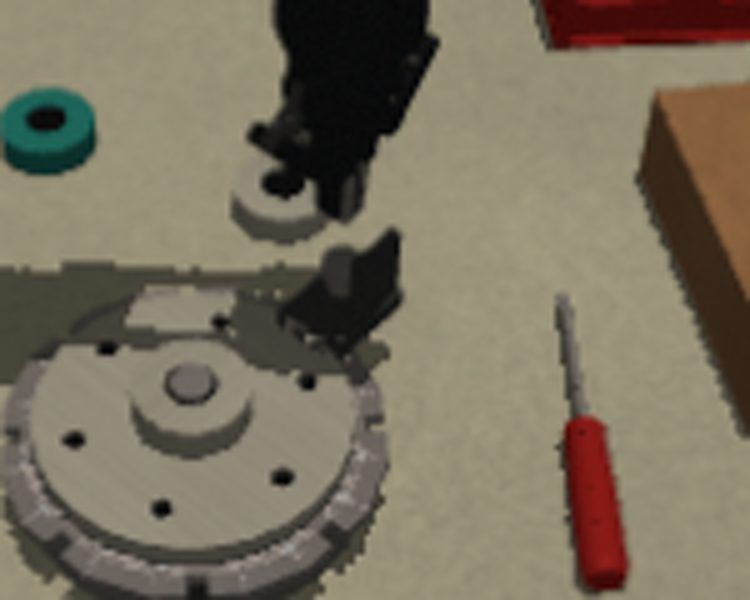

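Run:
```python
from h import *
import pickle
f=pickle.load(open("wrist1.pkl","rb"))
for r in [(258,220,.074),(64,223,.08)]:
    print(unproj(f,*r[:2],plane=r[2]),unproj(f,*r[:2]))
print(proj(f,[.6017,-.0144,.119]))
cv2.imwrite("pics/w1c.png",cv2.resize(f["pixels"][170:290,180:330],None,fx=5,fy=5,interpolation=cv2.INTER_CUBIC).clip(0,127)*2)
```

```text
[ 0.59996114 -0.01270093  0.074     ] [ 0.599987   -0.01272673  0.07391097]
[ 0.51500577 -0.09675021  0.08      ] [ 0.51480353 -0.09766204  0.07880644]
(np.float64(258.2780963914767), np.float64(259.5137058731092))
```

View pics/w1c.png

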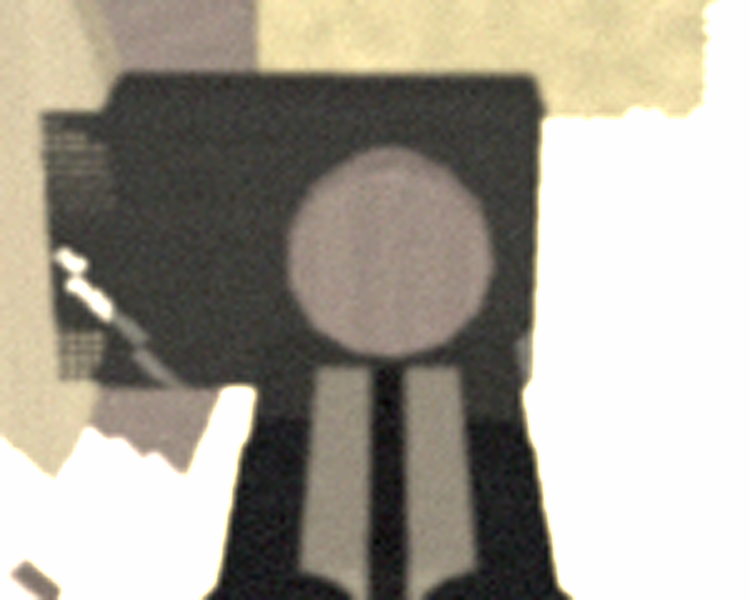

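The wrist view shows the fingertips over the button, radially aligned at (258,220) and about 2 mm toward the lug, which leaves around 4 mm of lug clearance. I'll descend and watch the force.

```bash
python3 -m inch '[{"fingers":-1,"delta_pos":[2,0,0],"twist":[0,0,0]},{"fingers":-1,"delta_pos":[2,0,0],"twist":[0,0,0]},{"fingers":-1,"delta_pos":[0.7,0,0],"twist":[0,0,0]},{"fingers":-1,"delta_pos":[0,0,0],"twist":[0,0,0]}]'
python3 -m inch '[{"fingers":-1,"delta_pos":[0.4,0,0],"twist":[0,0,0]},{"fingers":-1,"delta_pos":[0,0,0],"twist":[0,0,0]}]'
python3 -m inch '[{"fingers":-1,"delta_pos":[0.3,0,0],"twist":[0,0,0]},{"fingers":-1,"delta_pos":[0,0,0],"twist":[0,0,0]}]'
```

```text
time: 4.5
tool_pos: [0.6023, -0.0149, 0.0744]
tool_rot: [0.654, -0.269, 0.654, 0.269]
contact_force: [-0.1, -0.0, 0.3]
gripper_width: -0.003
time: 4.75
tool_pos: [0.6033, -0.015, 0.0714]
tool_rot: [0.655, -0.269, 0.653, 0.268]
contact_force: [-0.8, 0.3, 3.7]
gripper_width: 0.0
time: 5.0
tool_pos: [0.6033, -0.015, 0.0681]
tool_rot: [0.655, -0.269, 0.653, 0.268]
contact_force: [0.9, -0.5, 5.7]
gripper_width: -0.0
```

```bash
python3 -m inch '[{"fingers":-1,"delta_pos":[0.45,0,0],"twist":[0,0,0]},{"fingers":-1,"delta_pos":[0,0,0],"twist":[0,0,0]},{"fingers":-1,"delta_pos":[0,0,0],"twist":[0,0,0]}]';python3 st.py
```

```text
time: 5.38
tool_pos: [0.6033, -0.015, 0.0639]
tool_rot: [0.655, -0.269, 0.653, 0.268]
contact_force: [-0.1, 0.7, 6.8]
gripper_width: -0.001
t 5.38 [ 0.6033 -0.015   0.0639] F [-0.1  0.7  6.8] g -0.001
[[ 0.002 -0.703  0.711]
 [-0.     0.711  0.703]
 [-1.    -0.002  0.001]]
r 0.1222 ang 44.4; z heading 44.7
```

Pressed about 10 mm at 6.8 N, as the spring predicts. Starting the arc clockwise.

```bash
python3 -m inch '[{"fingers":-1,"delta_pos":[0,-0.32,0],"twist":[1.5,0,0]},{"fingers":-1,"delta_pos":[0,-0.43,-0.01],"twist":[2,0,0]},{"fingers":-1,"delta_pos":[0,-0.64,-0.02],"twist":[3,0,0]},{"fingers":-1,"delta_pos":[0,-0.64,-0.02],"twist":[3,0,0]},{"fingers":-1,"delta_pos":[0,-0.64,-0.02],"twist":[3,0,0]}]';python3 st.py
python3 - <<'E'
from h import *
f=viewer.grab_frame("side")
cv2.imwrite("pics/side2c.png",cv2.resize(f["pixels"][150:270,210:360],None,fx=5,fy=5,interpolation=cv2.INTER_CUBIC))
E
```

```text
time: 6.0
tool_pos: [0.6189, -0.0353, 0.0634]
tool_rot: [0.68, -0.195, 0.68, 0.196]
contact_force: [-2.9, 0.8, 7.2]
gripper_width: -0.003
t 6.0 [ 0.6189 -0.0353  0.0634] F [-2.9  0.8  7.2] g -0.003
[[-0.    -0.531  0.847]
 [ 0.001  0.847  0.531]
 [-1.     0.001  0.   ]]
r 0.1218 ang 32.3; z heading 32.1
```

View pics/side2c.png

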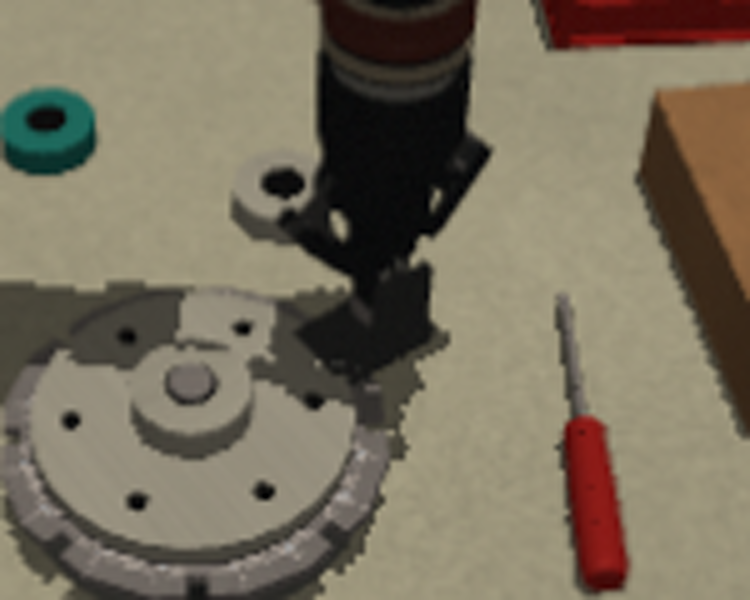

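The table is turning: the holes and the arm have moved round. I'll keep going.

```bash
python3 -m inch '[{"fingers":-1,"delta_pos":[0,-0.64,-0.02],"twist":[3,0,0]},{"fingers":-1,"delta_pos":[0,-0.64,-0.02],"twist":[3,0,0]},{"fingers":-1,"delta_pos":[0,-0.64,-0.02],"twist":[3,0,0]},{"fingers":-1,"delta_pos":[0,-0.64,-0.02],"twist":[3,0,0]},{"fingers":-1,"delta_pos":[0,-0.32,-0.01],"twist":[1.5,0,0]}]';python3 st.py
python3 -m inch '[{"fingers":-1,"delta_pos":[0,-0.43,-0.01],"twist":[2,0,0]},{"fingers":-1,"delta_pos":[0,-0.43,-0.01],"twist":[2,0,0]},{"fingers":-1,"delta_pos":[0,-0.43,-0.01],"twist":[2,0,0]},{"fingers":-1,"delta_pos":[0,-0.21,0],"twist":[1,0,0]},{"fingers":-1,"delta_pos":[0,0,0],"twist":[0,0,0]}]';python3 st.py
python3 - <<'E'
from h import *
import pickle
for n in["side","top","wrist"]:
    f=viewer.grab_frame(n);pickle.dump(f,open(f"{n}3.pkl","wb"))
    cv2.imwrite(f"pics/{n}3.png",f["pixels"])
    if n=="side":cv2.imwrite("pics/side3c.png",cv2.resize(f["pixels"][150:270,210:360],None,fx=5,fy=5,interpolation=cv2.INTER_CUBIC))
    if n=="top":cv2.imwrite("pics/top3c.png",cv2.resize(f["pixels"][140:260,200:350],None,fx=5,fy=5,interpolation=cv2.INTER_CUBIC))
E
```

```text
time: 6.68
tool_pos: [0.6311, -0.0615, 0.0634]
tool_rot: [0.698, -0.114, 0.698, 0.115]
contact_force: [-2.3, 1.8, 6.2]
gripper_width: 0.002
t 6.67 [ 0.6311 -0.0615  0.0634] F [-2.3  1.8  6.2] g 0.002
[[-0.001 -0.319  0.948]
 [ 0.001  0.948  0.319]
 [-1.     0.001 -0.   ]]
r 0.1215 ang 18.7; z heading 18.6
time: 7.3
tool_pos: [0.6348, -0.0761, 0.0634]
tool_rot: [0.703, -0.072, 0.704, 0.072]
contact_force: [-1.8, 0.7, 6.6]
gripper_width: 0.005
t 7.3 [ 0.6348 -0.0761  0.0634] F [-1.8  0.7  6.6] g 0.005
[[-0.001 -0.202  0.979]
 [ 0.001  0.979  0.202]
 [-1.     0.001 -0.   ]]
r 0.1213 ang 11.6; z heading 11.7
```

View pics/side3c.png

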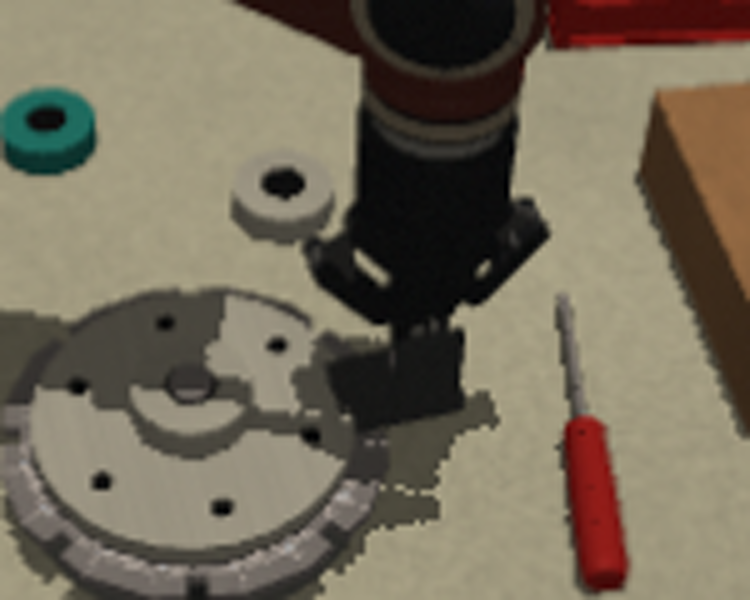

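View pics/top3c.png

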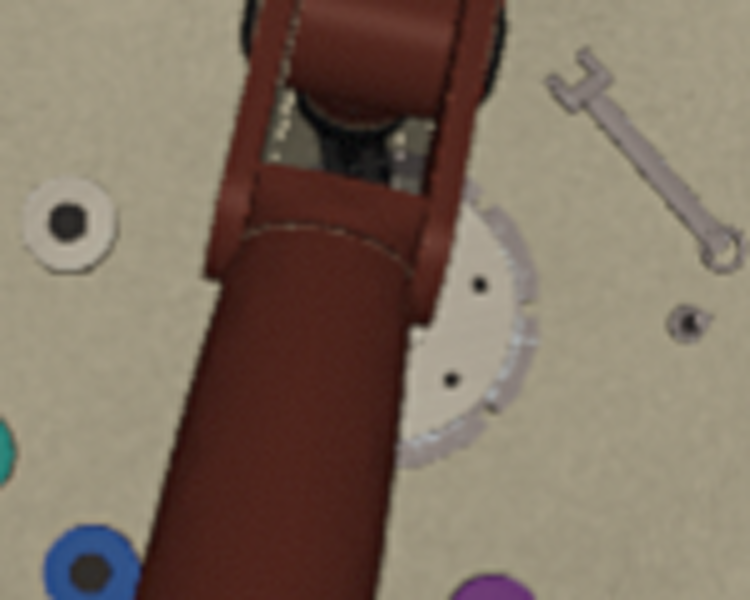

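View pics/wrist3.png

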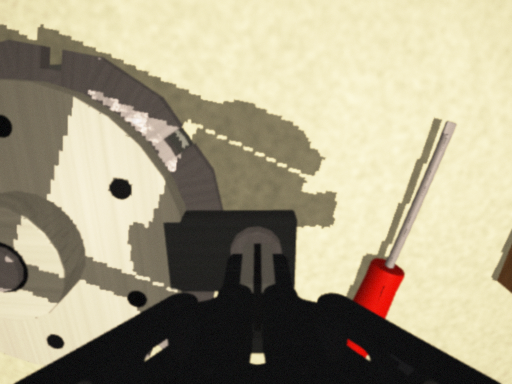

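Run:
```python
from h import *
import pickle
f=pickle.load(open("top0.pkl","rb"));C=np.array([.516,-.1005])
def A(x,y):
    p=unproj(f,200+(x+.5)/5-.5,140+(y+.5)/5-.5,plane=.054)[:2]-C
    return np.hypot(*p).round(4),np.degrees(np.arctan2(p[1],p[0])).round(1)
a0=[A(*p) for p in [(355,211),(452,236),(479,331),(410,403),(313,378),(285,281)]]
a1=[A(*p) for p in [(480,285),(451,379)]]
print(a0,a1)
```

```text
[(np.float64(0.0639), np.float64(14.6)), (np.float64(0.064), np.float64(-45.8)), (np.float64(0.0637), np.float64(-105.2)), (np.float64(0.0639), np.float64(-165.4)), (np.float64(0.0638), np.float64(134.7)), (np.float64(0.0644), np.float64(74.3))] [(np.float64(0.0642), np.float64(-78.5)), (np.float64(0.0636), np.float64(-137.8))]
```

Hole angles give 32.6° of rotation so far. The table is being carried by friction on the button, and the lug is still about 6 mm ahead. I'll go 8° more.

```bash
python3 -m inch '[{"fingers":-1,"delta_pos":[0,-0.43,-0.01],"twist":[2,0,0]},{"fingers":-1,"delta_pos":[0,-0.43,0],"twist":[2,0,0]},{"fingers":-1,"delta_pos":[0,-0.43,0],"twist":[2,0,0]},{"fingers":-1,"delta_pos":[0,-0.43,0],"twist":[2,0,0]},{"fingers":-1,"delta_pos":[0,0,0],"twist":[0,0,0]}]';python3 st.py
python3 - <<'E'
from h import *
import pickle
for n in["top","wrist"]:
    f=viewer.grab_frame(n)
    if n=="top":cv2.imwrite("pics/top4c.png",cv2.resize(f["pixels"][140:260,200:350],None,fx=5,fy=5,interpolation=cv2.INTER_CUBIC))
    else: cv2.imwrite("pics/wrist4.png",f["pixels"])
E
```

```text
time: 8.07
tool_pos: [0.637, -0.0932, 0.0632]
tool_rot: [0.706, -0.022, 0.707, 0.023]
contact_force: [-3.1, 0.5, 8.0]
gripper_width: 0.003
t 8.07 [ 0.637  -0.0932  0.0632] F [-3.1  0.5  8. ] g 0.003
[[-0.001 -0.064  0.998]
 [ 0.001  0.998  0.064]
 [-1.     0.001 -0.001]]
r 0.1212 ang 3.5; z heading 3.7
```

View pics/top4c.png

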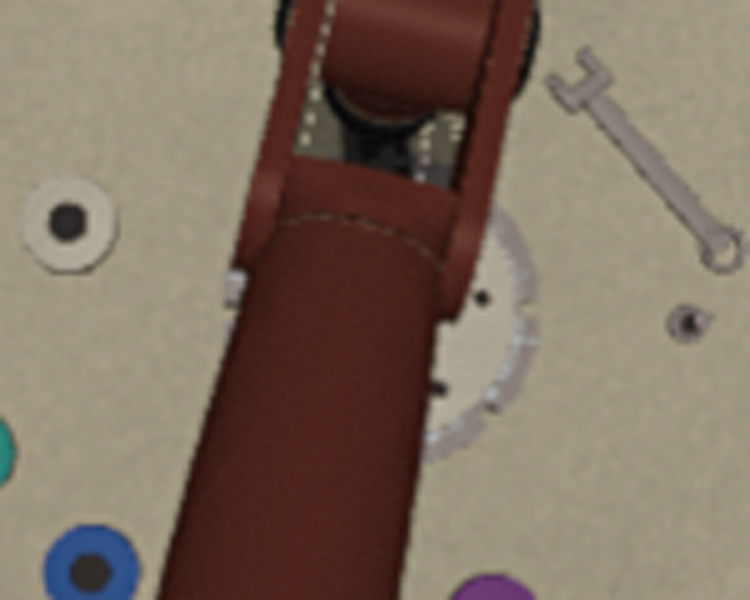

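View pics/wrist4.png

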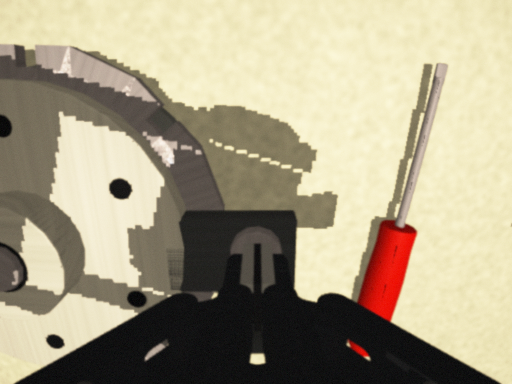

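The finger and arm look unchanged in the wrist view, with the button at (257,243), so the table has followed to about 40.7°. I'll let the plunger up to ride under the plate, then nudge the lug into the notch with the finger just above the button.

```bash
python3 -m inch '[{"fingers":-1,"delta_pos":[-0.4,0,0],"twist":[0,0,0]},{"fingers":-1,"delta_pos":[-0.6,0,0],"twist":[0,0,0]},{"fingers":-1,"delta_pos":[-0.5,0,0],"twist":[0,0,0]},{"fingers":-1,"delta_pos":[0,0,0],"twist":[0,0,0]}]';python3 st.py
python3 -m inch '[{"fingers":-1,"delta_pos":[0,-0.3,0],"twist":[1.4,0,0]},{"fingers":-1,"delta_pos":[0,-0.3,0],"twist":[1.4,0,0]},{"fingers":-1,"delta_pos":[0,0,0],"twist":[0,0,0]}]'
python3 -m inch '[{"fingers":-1,"delta_pos":[0,-0.2,0],"twist":[1,0,0]},{"fingers":-1,"delta_pos":[0,-0.1,0],"twist":[0.5,0,0]},{"fingers":-1,"delta_pos":[0,0,0],"twist":[0,0,0]}]'
python3 st.py
python3 - <<'E'
from h import *
f=viewer.grab_frame("wrist");cv2.imwrite("pics/wrist5.png",f["pixels"])
E
```

```text
time: 8.68
tool_pos: [0.6375, -0.0934, 0.0779]
tool_rot: [0.707, -0.023, 0.707, 0.023]
contact_force: [-0.7, 0.2, 1.1]
gripper_width: -0.001
t 8.68 [ 0.6375 -0.0934  0.0779] F [-0.7  0.2  1.1] g -0.001
[[ 0.    -0.064  0.998]
 [-0.     0.998  0.064]
 [-1.    -0.     0.   ]]
r 0.1217 ang 3.4; z heading 3.7
time: 9.05
tool_pos: [0.6375, -0.0991, 0.0774]
tool_rot: [0.707, -0.005, 0.707, 0.006]
contact_force: [-0.8, 2.5, -0.5]
gripper_width: -0.002
time: 9.43
tool_pos: [0.6374, -0.1021, 0.0774]
tool_rot: [0.707, 0.004, 0.707, -0.004]
contact_force: [0.0, 3.2, -0.5]
gripper_width: -0.0
t 9.43 [ 0.6374 -0.1021  0.0774] F [ 0.   3.2 -0.5] g -0.0
[[-0.001  0.011  1.   ]
 [ 0.     1.    -0.011]
 [-1.     0.    -0.001]]
r 0.1214 ang -0.8; z heading -0.6
```

View pics/wrist5.png

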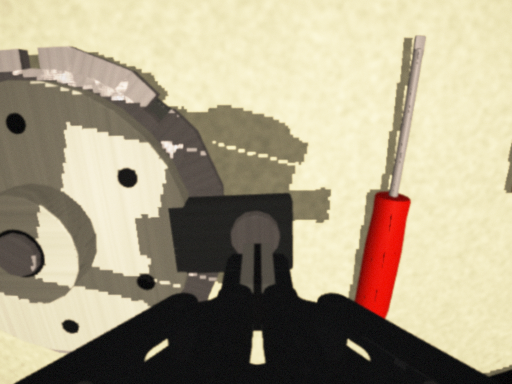

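In contact with the lug at 3 N. Nudging on in small steps.

```bash
python3 -m inch '[{"fingers":-1,"delta_pos":[0,-0.15,0],"twist":[0.7,0,0]},{"fingers":-1,"delta_pos":[0,0,0],"twist":[0,0,0]}]'
python3 -m inch '[{"fingers":-1,"delta_pos":[0,-0.1,0],"twist":[0.5,0,0]},{"fingers":-1,"delta_pos":[0,0,0],"twist":[0,0,0]}]'
python3 - <<'E'
from h import *
f=viewer.grab_frame("wrist");cv2.imwrite("pics/wrist6.png",f["pixels"])
for u,v in[(257,222),(250,225),(262,225),(257,230)]:print(unproj(f,u,v).round(4))
E
```

```text
time: 9.72
tool_pos: [0.6374, -0.104, 0.0774]
tool_rot: [0.707, 0.008, 0.707, -0.008]
contact_force: [-0.1, 2.6, -2.4]
gripper_width: -0.005
time: 9.98
tool_pos: [0.6378, -0.1052, 0.0779]
tool_rot: [0.707, 0.011, 0.707, -0.011]
contact_force: [-0.2, 1.7, -1.6]
gripper_width: 0.003
[ 0.6384 -0.0872  0.0739]
[ 0.6349 -0.0892  0.0728]
[ 0.6408 -0.0891  0.0733]
[ 0.6382 -0.092   0.0726]
```

View pics/wrist6.png

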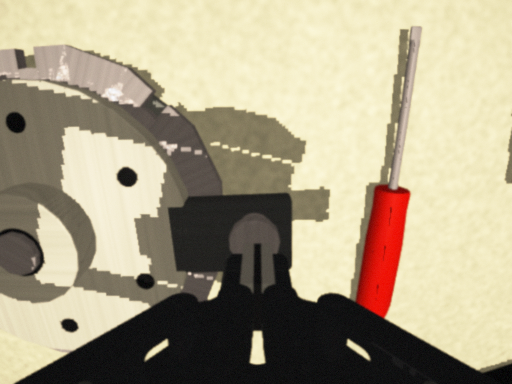

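```bash
python3 -m inch '[{"fingers":-1,"delta_pos":[0,-0.1,0],"twist":[0.5,0,0]},{"fingers":-1,"delta_pos":[0,0,0],"twist":[0,0,0]}]'
python3 -m inch '[{"fingers":-1,"delta_pos":[0,-0.1,0],"twist":[0,0,0]},{"fingers":-1,"delta_pos":[0,0,0],"twist":[0,0,0]}]'
python3 - <<'E'
from h import *
f=viewer.grab_frame("wrist");cv2.imwrite("pics/wrist7.png",f["pixels"])
p=np.array([unproj(f,u,v) for u in range(245,268) for v in range(215,232)]);print(np.median(p,0),np.percentile(p[:,2],[10,90]))
E
```

```text
time: 10.28
tool_pos: [0.6378, -0.106, 0.078]
tool_rot: [0.707, 0.014, 0.707, -0.014]
contact_force: [-0.4, 1.3, -0.4]
gripper_width: 0.001
time: 10.52
tool_pos: [0.6377, -0.1069, 0.078]
tool_rot: [0.707, 0.014, 0.707, -0.014]
contact_force: [-1.0, 1.5, 0.5]
gripper_width: 0.001
[ 0.63800879 -0.09037544  0.07266469] [0.06735699 0.07376928]
```

View pics/wrist7.png

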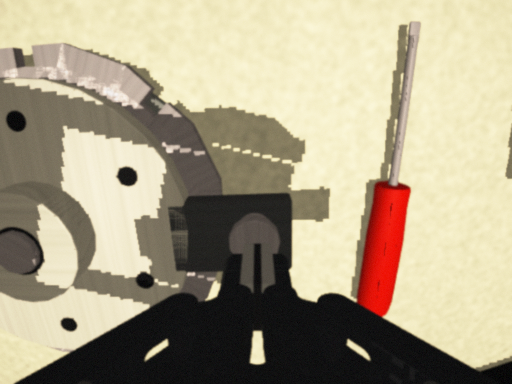

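```bash
python3 -m inch '[{"fingers":-1,"delta_pos":[0,-0.1,0],"twist":[0.5,0,0]},{"fingers":-1,"delta_pos":[0,0,0],"twist":[0,0,0]}]'
python3 -m inch '[{"fingers":-1,"delta_pos":[0,-0.1,0],"twist":[0.5,0,0]},{"fingers":-1,"delta_pos":[0,0,0],"twist":[0,0,0]}]'
python3 - <<'E'
from h import *
f=viewer.grab_frame("wrist");cv2.imwrite("pics/wrist8.png",f["pixels"])
p=np.array([unproj(f,u,v) for u in range(245,268) for v in range(215,226)]);print(np.median(p,0),np.percentile(p[:,2],[10,90]))
cv2.imwrite("pics/w8c.png",cv2.resize(f["pixels"][170:290,180:330],None,fx=5,fy=5,interpolation=cv2.INTER_CUBIC).clip(0,85)*3)
f=viewer.grab_frame("top");cv2.imwrite("pics/top8c.png",cv2.resize(f["pixels"][140:260,200:350],None,fx=5,fy=5,interpolation=cv2.INTER_CUBIC))
E
```

```text
time: 10.82
tool_pos: [0.6377, -0.1079, 0.078]
tool_rot: [0.707, 0.017, 0.707, -0.018]
contact_force: [-1.1, 1.8, -0.0]
gripper_width: 0.0
time: 11.08
tool_pos: [0.6376, -0.1089, 0.0779]
tool_rot: [0.707, 0.02, 0.707, -0.021]
contact_force: [-1.1, 2.8, 1.5]
gripper_width: -0.001
[ 0.63829673 -0.0913184   0.07182334] [0.05539754 0.07354761]
```

View pics/w8c.png

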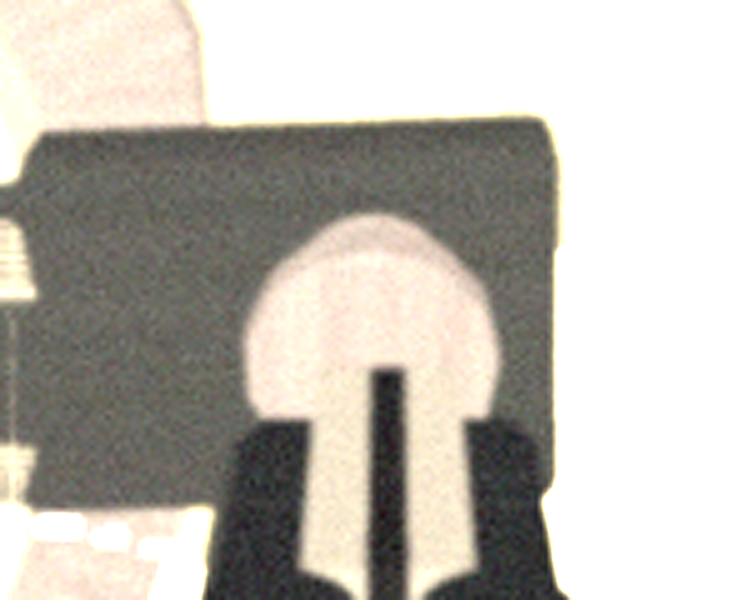

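View pics/top8c.png

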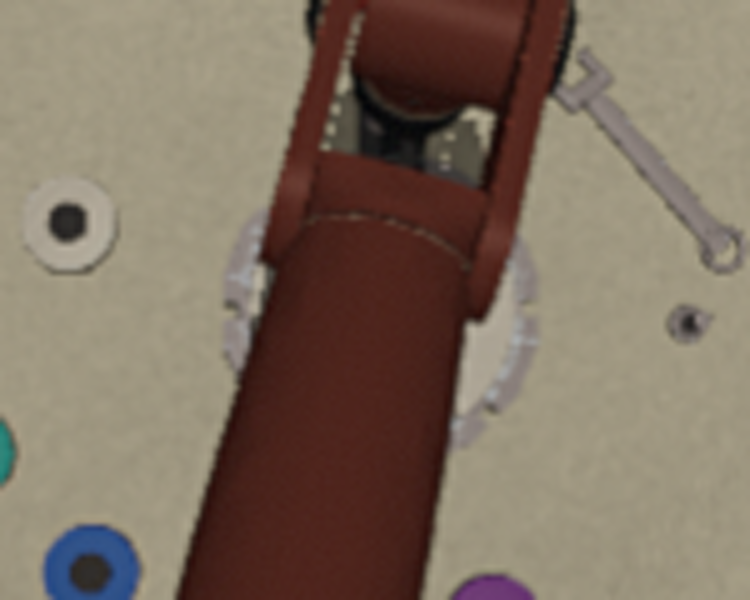

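Run:
```python
from h import *
f=viewer.grab_frame("wrist")
g=lambda x,y:(180+(x+.5)/5-.5,170+(y+.5)/5-.5)
for z in(.074,.067):
    l=unproj(f,*g(245,345),plane=z);r=unproj(f,*g(498,345),plane=z);t=unproj(f,*g(372,250),plane=z)
    print(z,l,r,"diam",np.hypot(*(l-r)[:2]),"centre from top edge y",t[1]-.013)
for v in range(205,240,3):
    print(v,[round(float(unproj(f,u,v)[2]),4) for u in range(234,276,4)])
# holes
for h in[(16,120),(127,177)]:
    d=unproj(f,*h,plane=.054)[:2]-[.516,-.1005];print(np.hypot(*d),np.degrees(np.arctan2(d[1],d[0])))
```

```text
0.074 [ 0.62431631 -0.0989788   0.074     ] [ 0.64916532 -0.10041682  0.074     ] diam 0.02489058037124992 centre from top edge y -0.10262742358636284
0.067 [ 0.62344864 -0.1022936   0.067     ] [ 0.64949111 -0.10380068  0.067     ] diam 0.0260860417487572 centre from top edge y -0.10549308601957896
205 [0.052, 0.0533, 0.0536, 0.0537, 0.0536, 0.0531, 0.053, 0.0522, 0.0528, 0.0527, 0.0535]
208 [0.0538, 0.0526, 0.0531, 0.0527, 0.0528, 0.0539, 0.0529, 0.0527, 0.0529, 0.0533, 0.0534]
211 [0.0532, 0.0527, 0.0529, 0.0539, 0.0536, 0.0529, 0.0543, 0.0533, 0.0537, 0.0534, 0.0536]
214 [0.0533, 0.0536, 0.0529, 0.0534, 0.0539, 0.0545, 0.0544, 0.0532, 0.0527, 0.0533, 0.0532]
217 [0.053, 0.0535, 0.0536, 0.0678, 0.0697, 0.0697, 0.0684, 0.0671, 0.0534, 0.0529, 0.0517]
220 [0.0533, 0.0525, 0.0692, 0.0715, 0.0726, 0.0726, 0.0732, 0.0722, 0.0694, 0.0522, 0.0543]
223 [0.0529, 0.0705, 0.0736, 0.0723, 0.0726, 0.0731, 0.0734, 0.0732, 0.0732, 0.0704, 0.0518]
226 [0.071, 0.0737, 0.0735, 0.0734, 0.0737, 0.0731, 0.0733, 0.0738, 0.0736, 0.073, 0.069]
229 [0.0726, 0.0719, 0.0734, 0.0733, 0.0721, 0.0729, 0.0727, 0.0738, 0.0733, 0.0727, 0.0732]
232 [0.0727, 0.0731, 0.0741, 0.0732, 0.0734, 0.0737, 0.0721, 0.0747, 0.0731, 0.0739, 0.0723]
235 [0.0735, 0.0728, 0.0723, 0.0721, 0.0722, 0.073, 0.0734, 0.0733, 0.0738, 0.0735, 0.0731]
238 [0.0736, 0.0723, 0.073, 0.074, 0.0729, 0.0729, 0.0727, 0.0726, 0.0736, 0.073, 0.0728]
0.06483200273862309 89.29215356274652
0.06294657348250302 29.257910935731534
```

The button stands 20 mm above the arm face (0.073 against 0.053), so it is fully up, and the hole angle gives 45.2° of rotation. That means it is locked. I'll back off the lug, lift and move clear.

```bash
python3 -m inch '[{"fingers":-1,"delta_pos":[-0.1,0.3,0],"twist":[0,0,0]},{"fingers":-1,"delta_pos":[-2,0.1,0],"twist":[0,0,0]},{"fingers":-1,"delta_pos":[-5,0,0],"twist":[0,0,0]},{"fingers":-1,"delta_pos":[-6,0,0],"twist":[0,0,0]},{"fingers":-1,"delta_pos":[-3,0,0],"twist":[0,0,0]}]'
python3 -m inch '[{"fingers":-1,"delta_pos":[0,5,0],"twist":[0,0,0]},{"fingers":-1,"delta_pos":[0,6,0],"twist":[0,0,0]},{"fingers":-1,"delta_pos":[0,6,0],"twist":[0,0,0]},{"fingers":-1,"delta_pos":[0,6,0],"twist":[0,0,0]},{"fingers":-1,"delta_pos":[0,0,0],"twist":[0,0,0]}]'
python3 st.py
python3 - <<'E'
from h import *
import pickle
for n in["side","top"]:
    f=viewer.grab_frame(n);pickle.dump(f,open(f"{n}9.pkl","wb"))
    cv2.imwrite(f"pics/{n}9.png",f["pixels"])
    if n=="side":cv2.imwrite("pics/side9c.png",cv2.resize(f["pixels"][170:290,190:340],None,fx=5,fy=5,interpolation=cv2.INTER_CUBIC))
    if n=="top":cv2.imwrite("pics/top9c.png",cv2.resize(f["pixels"][140:260,200:350],None,fx=5,fy=5,interpolation=cv2.INTER_CUBIC))
E
```

```text
time: 11.85
tool_pos: [0.6397, -0.1055, 0.2459]
tool_rot: [0.71, 0.02, 0.704, -0.021]
contact_force: [0.1, -0.1, 0.1]
gripper_width: -0.005
time: 12.48
tool_pos: [0.6513, 0.1287, 0.2408]
tool_rot: [0.708, 0.019, 0.706, -0.018]
contact_force: [-0.4, -1.0, 0.8]
gripper_width: -0.002
t 12.47 [0.6513 0.1287 0.2408] F [-0.4 -1.   0.8] g -0.002
[[ 0.003  0.052  0.999]
 [ 0.     0.999 -0.052]
 [-1.     0.001  0.003]]
r 0.2661 ang 59.5; z heading -3.0
```

View pics/top9c.png

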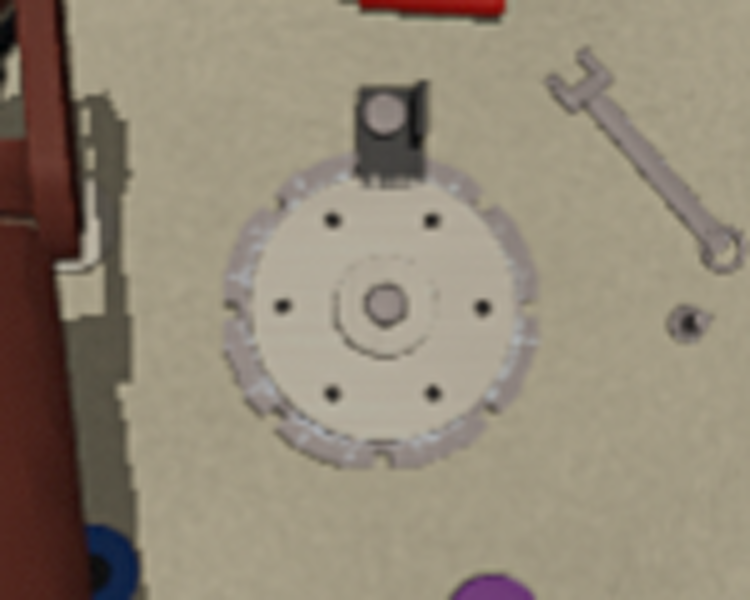

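View pics/side9c.png

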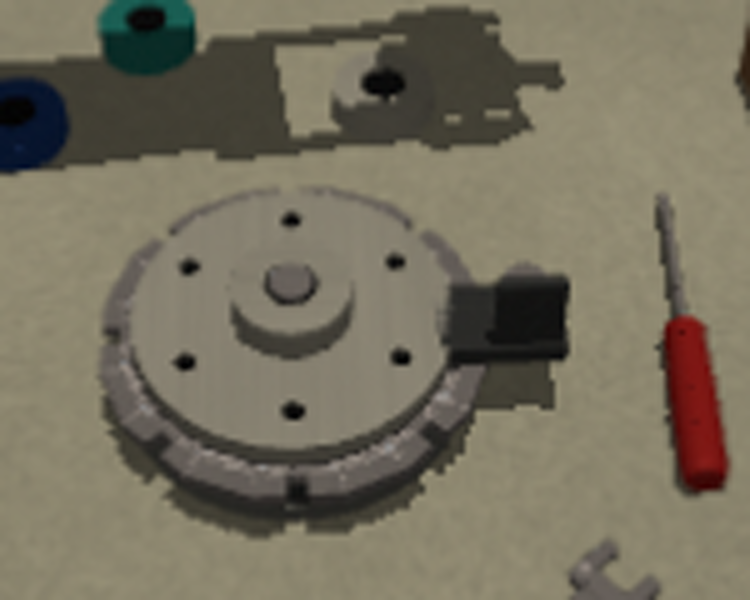

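Run:
```python
from h import *
import pickle
f=pickle.load(open("top9.pkl","rb"));C=np.array([.516,-.1005])
g=lambda x,y:(200+(x+.5)/5-.5,140+(y+.5)/5-.5)
a=[]
for h in[(332,220),(432,220),(483,307),(433,393),(332,393),(282,306)]:
    d=unproj(f,*g(*h),plane=.054)[:2]-C;a.append(np.degrees(np.arctan2(d[1],d[0])))
a=np.array(a);print(a.round(1),"rot",(14.5-a)%60, ((14.5-a)%60).mean())
u,v=g(385,113)
for n,(x0,y0,x1,y1) in{"btn":(u-2,v-2,u+3,v+3)}.items():
    p=np.array([unproj(f,x,y) for x in range(int(x0),int(x1)) for y in range(int(y0),int(y1))]);print(np.median(p,0))
u,v=g(370,160);p=np.array([unproj(f,x,y) for x in range(int(u)-1,int(u)+3) for y in range(int(v)-1,int(v)+2)]);print("arm",np.median(p,0))
```

```text
[  28.9  -31.1  -91.2 -150.9  148.5   88.7] rot [45.60404301 45.56488484 45.74165635 45.4361591  45.96583477 45.81605161] 45.688104946006085
[ 0.63881873 -0.10190123  0.07263998]
arm [ 0.61314538 -0.09456053  0.05332118]
```

```bash
python3 -c "
from plant import manip
print(manip.job_done())"
```

```text
the job is handed in; nothing more can be done
None
```

The table is round at the next notch with the plunger sprung back up, and I handed the job in at about 12.6 s.

**What I did:** With the fingers shut, I pressed the plunger in about 10 mm (6.8 N) and turned the table clockwise to about 41°. I then lifted off, so the plunger rode under the plate. Light pushes on the lug, about 3 N at most, took the table into the notch. Then I backed off, lifted, and moved about 0.27 m from the table's axis.

**Last checks:**
- **Rotation:** the six hole angles from the top camera average 45.7° of turn. An earlier wrist view gave 45.2°. The 0.5° gap is within the 1° of play plus measuring error.
- **Plunger:** the button stands 19.3 mm above the arm face, against a nominal 20 mm when fully up. It was measured at 0.0726 m, and at 0.0733 m before the start, so it reads as up and locked. I did not push the table back to test the lock.
- **Lug:** the push force never rose sharply against the locked key, so I judged the lock by the button's height and the table's angle.
- **Surroundings:** in the final close views the flange is still seated on the spigot, and the spare flange, bolt, wrench and screwdriver look unmoved. I did not check the tub and bottle at the end, and the robot went nowhere near them.

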